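# Set the casting rings over the sprued wax patterns

## Robot

A 7-joint arm with a two-finger parallel gripper is mounted at the origin on a cart in front of the work surface, level with it; the furniture and walls round the work are solid. World frame = base frame: x ahead of the robot, y to its left, z up, the work surface at z = 0. Lengths are in mm, angles in rad, forces in N, time in s.
With the tool pointing down it reaches from about 400 to 875 mm from the base axis. Payload 4.4 kg.
Tool frame: the origin (TCP) lies at the very end of the fingers, on their centre line; the grasp point (between the pads) lies 19 mm behind it (arm.grasp_offset is the distance from the TCP to the grasp point, in mm); z points along the fingers, y is the line along which they close (so a half turn about z gives the same grasp; the last joint's range is limited). The gripper opens to 85 mm and grips with 20 to 120 N. Pads are 22 mm wide; open, the fingers measure 114 mm over their backs; the gripper's body (76 mm by 85 mm) begins 54 mm behind the grasp point. The pads swing forward as they close: fully open they stand 13 mm farther back than shut.
Start: joints at [-1.399, 0.628, 0.038, 1.517, -0.027, 0.996, -0.02], TCP at [153.091, 631.729, 206.313] pointing down, gripper open.
Joint ranges: [-3.06, 3.06], [-0.37, 2.12], [-1.25, 1.32], [0.18, 2.47], [-1.1, 4.24], [0.23, 1.98], [-2.94, 2.94]. Speed limits (rad/s): [2.57, 2.57, 3.14, 3.14, 3.14, 3.14, 3.14].

## Interface

Orientations are given as a rotation vector (axis times angle).
In Python, from bench import arm gives the robot as it stands.
- The arm moves only by the tool step_arm, never from a script. Its argument "moves" is a list of rows, each an object of numbers: "claw": the closure, from -1 (fully open) to 1 (shut); "tx", "ty", "tz": the shift along the tool's x, y, z in cm; "rx", "ry", "rz": the turn, a rotation vector about the tool's x, y, z in degrees. In form: [{"claw": .., "tx": .., "ty": .., "tz": .., "rx": .., "ry": .., "rz": ..}, ...]. A call has 1 to 10 rows; each row shifts and turns the commanded pose from where the row before left it, along the tool's axes as they then stand; what a row does not reach is not made up. A row lasts 1/8 s, in which the tool goes at most 62.5 mm and 10.7 degrees, less where a joint would pass 70% of its speed; a pose out of reach is approached as far as the arm can. A call with a gripper value outside its range is refused whole. The fingers move at their own pace and stop on an object; "squeeze" is the grip in N (left out, the last holds). Time passes only in rows, so rows that do not move let the fingers close. It gives the time, the measured TCP pose, the force, the opening and the grip force at its end, in the units of the state.
- arm.read_state(): the state, without advancing time (a new reading comes with each control period).
- arm.grab_frame(name): name is "scene" or "side" or "wrist"; returns the picture (420x560x3 uint8, blue, green, red); there is no depth.
- arm.calibration(name): a dict with "mtx" (3x3 intrinsics, pixels), "cam_to_world" (4x4, takes a point from camera to world coordinates); the wrist camera has in their place "T_tool_cam" (4x4, takes a point from camera to tool coordinates, whose origin is the TCP and whose axes are the flange's). Camera axes: x right, y up, looking along -z (the intrinsics and any distortion apply to the point x, -y, -z); pixel columns grow to the right and rows downward; lengths in mm; the calibration is good to about 2 mm. A picture is of the moment at which its call begins: read the wrist's pose just before it. calibration takes no time and is no camera call.
- arm.sign_off(): hands the job in; it is judged then, once.
The state is a dict: "time": time; "joint_pos": joint angles; "joint_vel": joint speeds; "joint_torque": joint torques, N m; "position": TCP position; "orientation": TCP orientation; "ft_force": force on the tool from outside, world axes, zero at the start; "moment": the same for the moment, N m; "width": finger opening in mm; "finger_force": force on a finger pad.
Only numpy, scipy, OpenCV 4.12 (cv2) and the standard library are available. Lean on these libraries where they do the work, as an engineer would, in place of code of your own. Each camera call takes 0.05 s, during which the arm holds its last target. There are 200 camera calls.

## Task

The wax patterns are sprued on their rubber crucible formers and are ready for investing: put each of the four steel casting rings on the former that it fits, lowering it (not dropping it) over the wax pattern until it sits level and fully home on the former's flat seat, round its plug. Leave the formers standing where they are, and do not knock the articulator or the spirit lamp.

Things in the scene. Friction and masses are not known exactly. Their poses are not given: they have to be found in the camera images.
- ring_small: casting ring, smallest of four: plain upright steel tube open at both ends, outer diameter 34 mm, inner diameter 29 mm, 42 mm tall, up to 78 g; stands on the bench at the start. Origin: centre of its lower end; z is its axis, up
- former_small: former for the 34 mm ring: loose dark rubber base, 52 mm wide at the foot. Its flat top, 46 mm wide at z = 8 mm, is the seat; from it rises a 25 mm plug (ring play 2 mm a side), upright to z = 10, then a guiding cone to z = 21. On a sprue on it, a blue wax pattern: a single small crown, 10 mm across, top at z = 40. Seated ring: z = 8 to 50. 140 g. Origin: centre of underside, z up
- ring_medium: casting ring, second smallest of four: plain upright steel tube open at both ends, outer diameter 44 mm, inner diameter 39 mm, 47 mm tall, up to 104 g; stands on the bench at the start. Origin: centre of its lower end; z is its axis, up
- former_medium: former for the 44 mm ring: loose dark rubber base, 62 mm wide at the foot. Its flat top, 56 mm wide at z = 8 mm, is the seat; from it rises a 35 mm plug (ring play 2 mm a side), upright to z = 10, then a guiding cone to z = 26. On a sprue on it, a blue wax pattern: a single molar crown, 12.5 mm across, top at z = 44. Seated ring: z = 8 to 55. 180 g. Origin: centre of underside, z up
- ring_large: casting ring, second largest of four: plain upright steel tube open at both ends, outer diameter 54 mm, inner diameter 49 mm, 52 mm tall, up to 130 g; stands on the bench at the start. Origin: centre of its lower end; z is its axis, up
- former_large: former for the 54 mm ring: loose dark rubber base, 72 mm wide at the foot. Its flat top, 66 mm wide at z = 8 mm, is the seat; from it rises a 45 mm plug (ring play 2 mm a side), upright to z = 10, then a guiding cone to z = 30. On a sprue on it, a blue wax pattern: a two-unit bridge, 22 mm long and 11 mm wide, top at z = 48. Seated ring: z = 8 to 60. 220 g. Origin: centre of underside, z up
- ring_extra: casting ring, largest of four: plain upright steel tube open at both ends, outer diameter 64 mm, inner diameter 59 mm, 57 mm tall, up to 156 g; stands on the bench at the start. Origin: centre of its lower end; z is its axis, up
- former_extra: former for the 64 mm ring: loose dark rubber base, 82 mm wide at the foot. Its flat top, 76 mm wide at z = 8 mm, is the seat; from it rises a 55 mm plug (ring play 2 mm a side), upright to z = 10, then a guiding cone to z = 35. On a sprue on it, a blue wax pattern: a three-unit bridge, 31 mm long and 11 mm wide, top at z = 52. Seated ring: z = 8 to 65. 260 g. Origin: centre of underside, z up
- articulator: bystander: dental articulator with casts, 116 x 112 mm, 120 mm tall, loose, at the left of the work. Origin: centre of its underside. (Behind the work stands a fixed monitor, its face at x = 0.72, y = -0.06 to -0.48, up to z = 0.34)
- spirit_lamp: bystander: glass spirit lamp with a brass cap, 72 mm across, 79 mm tall, loose, at the right of the work. Origin: centre of its underside
Mind the look-alikes: they are no part of the job. Leave any yellow look-alike of the former_medium alone.

How it is judged:
By the outcome, as a careful person would: the job done as asked, in the order asked, and still so for the second after the job is handed in, with the robot touching nothing.
It also fails if it takes over 112 s, if anything falls off the work surface, if the arm or the gripper's body presses on something with over 40 N, if the wrist force passes 120 N, or if a joint passes its speed limit or range.

## Working session

There is one attempt and no reset: what is moved stays moved. The work goes in short steps, Python scripts to look and compute and a tool call to move; the robot and the scene stay as the last step left them, time stands still between calls to the robot, and variables do not carry over. Pictures are saved under pics/ and viewed, at most 14 in all, crops included, and the job is handed in when it is done.

Besides the shell and the picture viewer there is one more tool, called after "Call:" by a JSON object that holds its "api" and its "payload". step_arm: Moves the arm, as the interface text tells. Its arguments: {"type":"object","properties":{"moves":{"type":"array","items":{"type":"object","properties":{"claw":{"type":"number"},"tx":{"type":"number"},"ty":{"type":"number"},"tz":{"type":"number"},"rx":{"type":"number"},"ry":{"type":"number"},"rz":{"type":"number"}}}},"squeeze":{"type":"number"}},"required":["moves"]}

```bash
mkdir -p pics; ls
python3 - <<'E'
from bench import arm
import cv2,numpy as np
np.set_printoptions(precision=3,suppress=True)
s=arm.read_state();print(s)
for n in ("scene","side","wrist"):
    cv2.imwrite(f"pics/{n}0.png",arm.grab_frame(n)); print(n,arm.calibration(n))
E
```

```text
pics
{'time': 0.0, 'joint_pos': array([-1.399,  0.629,  0.038,  1.518, -0.027,  0.996, -0.02 ]), 'joint_vel': array([ 0.   , -0.   ,  0.   ,  0.   ,  0.   ,  0.001,  0.002]), 'joint_torque': array([ -0.001, -56.34 ,   1.225, -19.345,   0.011,   0.01 ,   0.   ]), 'position': array([152.885, 631.045, 205.369]), 'orientation': array([-0.373, -3.119,  0.003]), 'ft_force': array([ 0.966,  0.438, -0.21 ]), 'moment': array([ 0.   ,  0.062, -0.017]), 'finger_force': 0.0, 'width': 85.6239900405116}
scene {'mtx': array([[488.665,   0.   , 272.697],
       [  0.   , 488.665, 207.383],
       [  0.   ,   0.   ,   1.   ]]), 'cam_to_world': array([[   0.813,    0.327,   -0.482, -200.744],
       [  -0.582,    0.474,   -0.66 , -958.018],
       [   0.013,    0.817,    0.576,  854.378],
       [   0.   ,    0.   ,    0.   ,    1.   ]])}
side {'mtx': array([[524.784,   0.   , 279.535],
       [  0.   , 524.784, 205.585],
       [  0.   ,   0.   ,   1.   ]]), 'cam_to_world': array([[  -0.982,    0.088,   -0.167,  240.406],
       [  -0.189,   -0.466,    0.865, 1090.419],
       [  -0.001,    0.881,    0.474,  662.086],
       [   0.   ,    0.   ,    0.   ,    1.   ]])}
wrist {'mtx': array([[330.013,   0.   , 283.307],
       [  0.   , 330.013, 208.396],
       [  0.   ,   0.   ,   1.   ]]), 'T_tool_cam': array([[  -0.001,    0.956,    0.293,   75.732],
       [   1.   ,    0.001,   -0.   ,    1.074],
       [  -0.001,    0.293,   -0.956, -168.298],
       [   0.   ,    0.   ,    0.   ,    1.   ]])}
```

View pics/scene0.png

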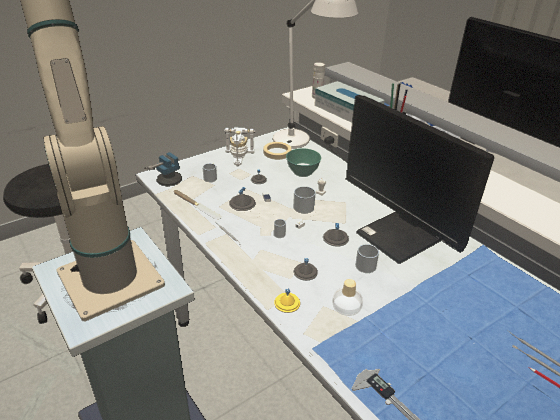

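View pics/side0.png

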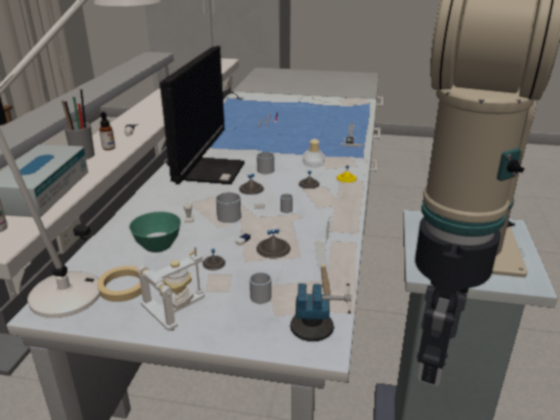

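The scene view has the rings at (210,173), (304,200), (280,228) and (367,259). The dark formers are at (242,200), (259,178), (336,235) and (306,268). The yellow decoy is at (287,300), the articulator at (238,145) and the lamp at (348,298). The side view matches: rings (261,288), (228,207), (287,203), (265,163), and formers (273,243), (214,258), (252,184), (310,180).

```bash
cat > h.py <<'E'
from bench import arm
import cv2,numpy as np
from scipy.spatial.transform import Rotation as R
np.set_printoptions(precision=1,suppress=True)
def pose(s):
    T=np.eye(4);T[:3,:3]=R.from_rotvec(s["orientation"]).as_matrix();T[:3,3]=s["position"];return T
def cam(n,s=None):
    c=arm.calibration(n)
    return c["mtx"],(pose(s)@c["T_tool_cam"] if n=="wrist" else c["cam_to_world"])
def ray(K,T,uv):
    uv=np.atleast_2d(np.asarray(uv,float));d=np.c_[(uv[:,0]-K[0,2])/K[0,0],-(uv[:,1]-K[1,2])/K[1,1],-np.ones(len(uv))]@T[:3,:3].T
    return T[:3,3],d/np.linalg.norm(d,axis=1,keepdims=True)
def plane(K,T,uv,z):
    o,d=ray(K,T,uv);return o+d*((z-o[2])/d[:,2])[:,None]
def tri(views):
    A=0;b=0;P=[]
    for K,T,uv in views:
        o,d=ray(K,T,uv);M=np.eye(3)-np.outer(d[0],d[0]);A=A+M;b=b+M@o;P.append((o,M))
    x=np.linalg.solve(A,b);return x,max(np.linalg.norm(M@(x-o)) for o,M in P)
def proj(K,T,p):
    q=np.linalg.inv(T)@np.r_[p,1];return np.array([K[0,0]*q[0]/-q[2]+K[0,2],-K[1,1]*q[1]/-q[2]+K[1,2]])
E
python3 - <<'E'
from h import *
a=cv2.imread("pics/scene0.png")[120:320,140:400];b=cv2.imread("pics/side0.png")[145:320,170:370]
cv2.imwrite("pics/sc.png",cv2.resize(a,None,fx=3,fy=3,interpolation=cv2.INTER_CUBIC))
cv2.imwrite("pics/sd.png",cv2.resize(b,None,fx=3.4,fy=3.4,interpolation=cv2.INTER_CUBIC))
K,T=cam("scene");K2,T2=cam("side")
for n,p,q in [("rA",(210,173),(261,288)),("rB",(304,200),(228,207)),("rC",(280,228),(287,203)),("rD",(367,259),(265,163)),("fA",(242,203),(273,247)),("fB",(259,179),(214,261)),("fC",(336,237),(252,186)),("fD",(306,270),(310,181)),("Y",(287,300),(346,176)),("lamp",(348,298),(314,155)),("art",(238,145),(173,290)),("vise",(169,170),(312,310)),("bowl",(303,160),(155,232)),("cup",(321,186),(188,212))]:
    print(n,*tri([(K,T,p),(K2,T2,q)]))
E
```

```text
rA [437.9 269.9  23. ] 1.6079362203100869
rB [590.1 -33.2  28.8] 0.007195156212875079
rC [451.5 -97.2  22.1] 2.3361307274428706
rD [ 559.3 -331.6   24.4] 0.22987808278756575
fA [448.3  90.4   3.4] 0.543286806710424
fB [565.8 172.2   5.5] 0.8549308723782995
fC [ 569.1 -203.2    8. ] 0.12683034308862726
fD [ 413.1 -262.9   10.1] 1.2559792347622614
Y [ 313.1 -317.2    8.8] 0.08076208821929443
lamp [ 420.7 -409.    29.3] 0.24314224033720666
art [592.2 340.8  49. ] 1.0236032853537707
vise [326.4 337.7  39. ] 1.1383771763259936
bowl [716.7 135.4  43.6] 3.3444313026735264
cup [685.4   1.6  24.5] 1.3261092734161928
```

View pics/sc.png

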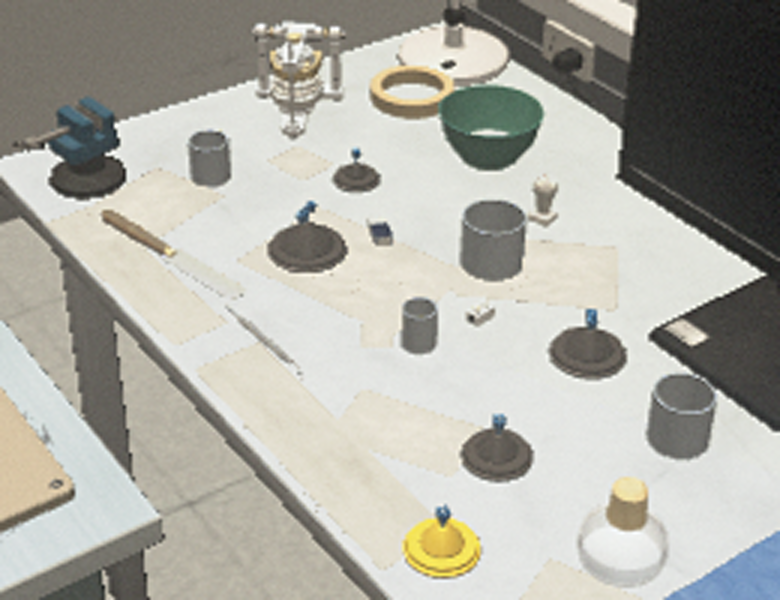

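View pics/sd.png

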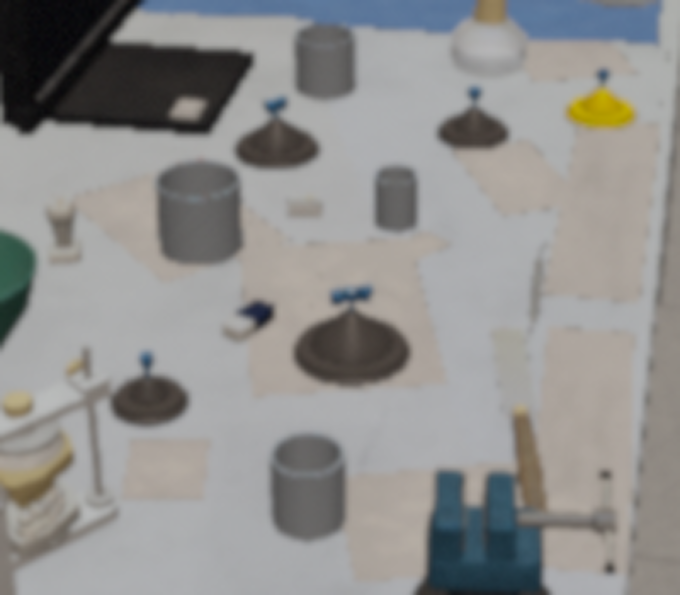

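Matching by size and pattern: ring B is extra and goes to former A. Ring C is small and goes to former B. Ring A is medium and goes to former D (single crown). Ring D is large and goes to former C (two-unit bridge). The other item that could be mistaken for former_medium is the yellow one at scene (287,300), which I reject. Next is a survey from the wrist camera.

Call:
{"api": "step_arm", "payload": {"moves": [{"claw": -1,"rz": -6.8,"tz": -2},{"rz": -6.8,"tz": -2.5},{"tx": -3.4,"ty": -5},{"tx": -3.4,"ty": -5},{"tx": -3.4,"ty": -5},{"tx": -3.4,"ty": -5},{"tx": -3.4,"ty": -5},{"tx": -3.4,"ty": -5},{"tx": -3.4,"ty": -5},{"tx": -3.4,"ty": -5}]}}

```text
invalid input
```

Call:
{"api": "step_arm", "payload": {"moves": [{"tx": 0},{"tx": 0}]}}

```text
invalid input
```

Run:
```python
from h import *
import json
s=arm.read_state();im=arm.grab_frame("wrist");print(s["position"],s["orientation"]*1000)
cv2.imwrite("pics/w1.png",im);np.savez("pics/w1.npz",p=s["position"],o=s["orientation"])
```

```text
[153.  631.2 205.6] [ -372.6 -3119.2     2.2]
```

View pics/w1.png

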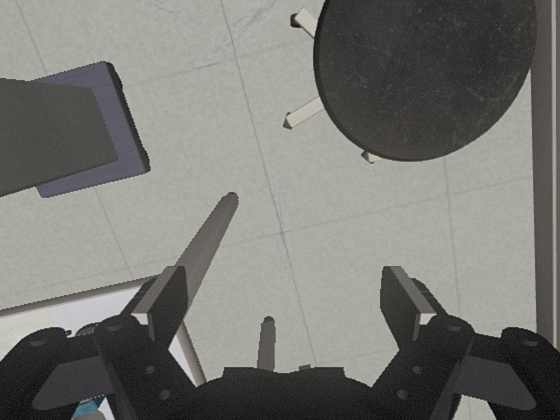

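Call:
{"api": "step_arm", "payload": {"moves": [{"claw": -1,"tx": 0,"ty": 0,"tz": -2,"rx": 0,"ry": 0,"rz": -6.8},{"claw": -1,"tx": 0,"ty": 0,"tz": -2.5,"rx": 0,"ry": 0,"rz": -6.8},{"claw": -1,"tx": -4,"ty": -4.8,"tz": 0,"rx": 0,"ry": 0,"rz": 0},{"claw": -1,"tx": -4,"ty": -4.8,"tz": 0,"rx": 0,"ry": 0,"rz": 0},{"claw": -1,"tx": -4,"ty": -4.8,"tz": 0,"rx": 0,"ry": 0,"rz": 0},{"claw": -1,"tx": -4,"ty": -4.8,"tz": 0,"rx": 0,"ry": 0,"rz": 0},{"claw": -1,"tx": -4,"ty": -4.8,"tz": 0,"rx": 0,"ry": 0,"rz": 0},{"claw": -1,"tx": -4,"ty": -4.8,"tz": 0,"rx": 0,"ry": 0,"rz": 0},{"claw": -1,"tx": -4,"ty": -4.8,"tz": 0,"rx": 0,"ry": 0,"rz": 0},{"claw": -1,"tx": -4,"ty": -4.8,"tz": 0,"rx": 0,"ry": 0,"rz": 0}], "squeeze": 30}}

```text
time: 1.45
position: [474.0, 246.0, 251.4]
orientation: [0.0, 3.141, 0.001]
ft_force: [1.0, 0.3, 0.3]
width: 85.6
finger_force: 0.0
```

Call:
{"api": "step_arm", "payload": {"moves": [{"claw": -1,"tx": -2,"ty": -4,"tz": 0,"rx": 0,"ry": 0,"rz": 0},{"claw": -1,"tx": 0,"ty": 0,"tz": 0,"rx": 0,"ry": 0,"rz": 0},{"claw": -1,"tx": 0,"ty": 0,"tz": 0,"rx": 0,"ry": 0,"rz": 0}]}}

```text
time: 1.82
position: [492.5, 208.2, 251.2]
orientation: [-0.0, -3.141, -0.001]
ft_force: [-0.3, -0.4, 0.3]
width: 85.5
finger_force: 0.0
```

```bash
cat >> h.py <<'E'
def shot(name):
    s=arm.read_state();im=arm.grab_frame("wrist");cv2.imwrite(f"pics/{name}.png",im)
    np.savez(f"pics/{name}.npz",position=s["position"],orientation=s["orientation"])
    print(name,s["time"],s["position"],R.from_matrix(pose(s)[:3,:3]@np.diag([-1,1,-1])).as_rotvec(degrees=True))
    return s,im
def load(name):
    return dict(np.load(f"pics/{name}.npz")),cv2.imread(f"pics/{name}.png")
E
python3 - <<'E'
from h import *
shot("w2")
E
```

```text
w2 1.825 [492.5 208.2 251.2] [ 0.  0. -0.]
```

View pics/w2.png

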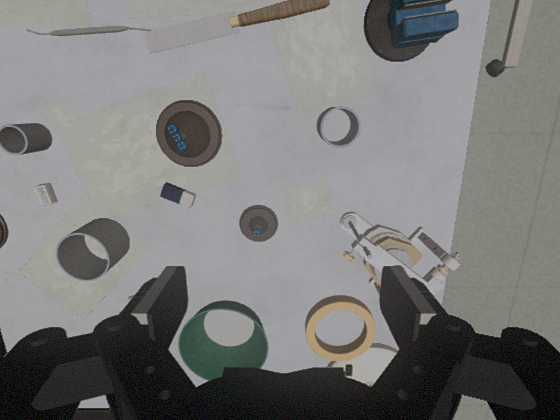

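The wrist view shows former extra at (189,133), former small at (258,222), ring medium at (338,126), ring extra at (93,248) and ring small at (25,138). The articulator is at (400,245). Next I survey the right half.

Call:
{"api": "step_arm", "payload": {"moves": [{"claw": -1,"tx": 0,"ty": -5,"tz": 0,"rx": 0,"ry": 0,"rz": 0},{"claw": -1,"tx": 0,"ty": -5,"tz": 0,"rx": 0,"ry": 0,"rz": 0},{"claw": -1,"tx": 0,"ty": -5,"tz": 0,"rx": 0,"ry": 0,"rz": 0},{"claw": -1,"tx": 0,"ty": 0,"tz": 0,"rx": 0,"ry": 0,"rz": 0},{"claw": -1,"tx": 0,"ty": 0,"tz": 0,"rx": 0,"ry": 0,"rz": 0}]}}

```text
time: 2.5
position: [492.7, 59.6, 251.4]
orientation: [-0.003, 3.141, 0.002]
ft_force: [-0.3, -0.2, -0.4]
width: 85.2
finger_force: 0.0
```

Run:
```python
from h import *
shot("w3")
```

```text
w3 2.5 [492.7  59.6 251.4] [ 0.1 -0.   0.1]
```

Call:
{"api": "step_arm", "payload": {"moves": [{"claw": -1,"tx": 0,"ty": -5,"tz": 0,"rx": 0,"ry": 0,"rz": 0},{"claw": -1,"tx": 0,"ty": -5,"tz": 0,"rx": 0,"ry": 0,"rz": 0},{"claw": -1,"tx": 0,"ty": -5,"tz": 0,"rx": 0,"ry": 0,"rz": 0},{"claw": -1,"tx": 0,"ty": -5,"tz": 0,"rx": 0,"ry": 0,"rz": 0},{"claw": -1,"tx": 0,"ty": -5,"tz": 0,"rx": 0,"ry": 0,"rz": 0},{"claw": -1,"tx": 0,"ty": 0,"tz": 0,"rx": 0,"ry": 0,"rz": 0},{"claw": -1,"tx": 0,"ty": 0,"tz": 0,"rx": 0,"ry": 0,"rz": 0}]}}

```text
time: 3.42
position: [493.4, -190.1, 251.0]
orientation: [0.004, -3.141, -0.002]
ft_force: [-0.1, 0.2, 0.3]
width: 85.6
finger_force: 0.0
```

Run:
```python
from h import *
shot("w4")
a=load("w3")[1][:330];b=load("w4")[1][:330]
cv2.imwrite("pics/w34.png",cv2.resize(np.vstack([a,b]),None,fx=.9,fy=.9))
```

```text
w4 3.425 [ 493.4 -190.1  251. ] [0.1 0.  0.1]
```

View pics/w34.png

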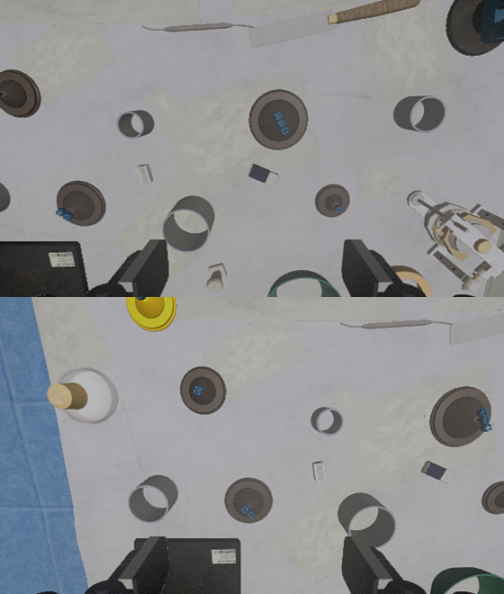

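```bash
cat >> h.py <<'E'
from scipy.optimize import least_squares
def fit(name,uv,z,ring,half=45,rad=None):
    """circle on plane z through the outline seen round uv: outer half for a ring's top, inner half for a former's foot"""
    s,im=load(name);K,T=cam("wrist",s);u,v=map(int,uv)
    x0,y0=max(u-half,0),max(v-half,0);g=cv2.cvtColor(im[y0:v+half,x0:u+half],cv2.COLOR_BGR2GRAY)
    t,m=cv2.threshold(cv2.GaussianBlur(g,(3,3),0),0,255,cv2.THRESH_BINARY_INV+cv2.THRESH_OTSU)
    cs,_=cv2.findContours(m,cv2.RETR_EXTERNAL,cv2.CHAIN_APPROX_NONE)
    cs=[c for c in cs if cv2.contourArea(cv2.convexHull(c))>150]
    c=max(cs,key=lambda c:cv2.pointPolygonTest(cv2.convexHull(c),(float(u-x0),float(v-y0)),True))
    c=cv2.convexHull(c)[:,0,:]; n=len(c); c=np.vstack([np.linspace(c[i],c[(i+1)%n],6)[:-1] for i in range(n)]).astype(float)
    P=plane(K,T,c+[x0,y0],z)[:,:2];nad=T[:2,3];ctr=P.mean(0);out=ctr-nad;out/=np.linalg.norm(out)
    for _ in range(5):
        d=(P-ctr)@out*(1 if ring else -1);Q=P[d>0]
        f=(lambda p:np.hypot(*(Q-p[:2]).T)-rad) if rad else (lambda p:np.hypot(*(Q-p[:2]).T)-p[2])
        r=least_squares(f,np.r_[ctr,25],loss="soft_l1");ctr=r.x[:2]
    return np.r_[ctr,z],(rad or r.x[2]),np.sqrt(np.mean(r.fun**2)),T
def two(obs,z,ring,rad=None,half=45):
    F=[fit(n,uv,z,ring,half,rad) for n,uv in obs];A=0;b=0
    for c,_,_,T in F:
        d=c-T[:3,3];d/=np.linalg.norm(d);M=np.eye(3)-np.outer(d,d);A=A+M;b=b+M@T[:3,3]
    x=np.linalg.solve(A,b)
    for c,r,e,_ in F: print("    ",c,"diam %.1f rms %.2f"%(2*r,e))
    return x
E
python3 - <<'E'
from h import *
O=[("r_small",42,1,[("w2",(25,138)),("w3",(150,137)),("w4",(363,137))]),
("r_medium",47,1,[("w2",(338,126)),("w3",(466,126))]),
("r_large",52,1,[("w4",(170,223))]),
("r_extra",57,1,[("w2",(93,248)),("w3",(210,247))]),
("f_small",0,0,[("w2",(258,222)),("w3",(370,222))]),
("f_medium",0,0,[("w4",(226,103))]),
("f_large",0,0,[("w3",(90,226)),("w4",(275,226))]),
("f_extra",0,0,[("w2",(189,133)),("w3",(309,133)),("w4",(511,132))])]
for n,z,r,o in O:
    print(n)
    if len(o)>1: print("   tri",two(o,z,r))
    else:
        c=fit(*o[0],z,r);print("    ",c[0],2*c[1],c[2])
E
```

```text
r_small
     [451.2 -94.5  42. ] diam 30.0 rms 0.50
     [451.4 -95.2  42. ] diam 29.6 rms 0.15
     [451.6 -94.9  42. ] diam 29.6 rms 0.12
   tri [451.4 -95.   41.8]
r_medium
     [437.5 272.3  47. ] diam 39.7 rms 0.11
     [437.6 272.6  47. ] diam 39.4 rms 0.15
   tri [437.5 272.2  47.6]
r_large
     [ 557.9 -330.    52. ] 49.41602202376185 0.2246912556735243
r_extra
     [588.8 -32.   57. ] diam 59.8 rms 0.17
     [620.3 -67.2  57. ] diam 36.0 rms 2.54
   tri [634.8 -81.2  -2.1]
f_small
     [565.9 175.7   0. ] diam 51.6 rms 0.15
     [565.9 176.3   0. ] diam 51.4 rms 0.32
   tri [565.3 175.8   1.8]
f_medium
     [ 414.3 -258.4    0. ] 61.47530611857627 0.15487656541286166
f_large
     [ 570.6 -199.     0. ] diam 71.4 rms 0.25
     [ 571.2 -198.4    0. ] diam 71.6 rms 0.23
   tri [ 570.5 -198.4    1.2]
f_extra
     [448.1  92.5   0. ] diam 81.1 rms 0.24
     [448.3  93.1   0. ] diam 81.6 rms 0.08
     [448.5  94.    0. ] diam 81.3 rms 0.19
   tri [448.2  93.    1.5]
```

All four rings and formers are confirmed by diameter and height: large ring (558,-330,52), medium (437.5,272,47.6), small (451,-95,42) and extra (589,-32,57). The formers' foot diameters match too (51.5, 61.5, 71.5, 81.3). I'll start with the large ring and hover above it first.

Call:
{"api": "step_arm", "payload": {"moves": [{"claw": -1,"tx": -1.6,"ty": -3.5,"tz": 0,"rx": 0,"ry": 0,"rz": 0},{"claw": -1,"tx": -1.6,"ty": -3.5,"tz": 2.5,"rx": 0,"ry": 0,"rz": 0},{"claw": -1,"tx": -1.6,"ty": -3.5,"tz": 3.5,"rx": 0,"ry": 0,"rz": 0},{"claw": -1,"tx": -1.6,"ty": -3.5,"tz": 3.5,"rx": 0,"ry": 0,"rz": 0},{"claw": -1,"tx": 0,"ty": 0,"tz": 3.5,"rx": 0,"ry": 0,"rz": 0},{"claw": -1,"tx": 0,"ty": 0,"tz": 0,"rx": 0,"ry": 0,"rz": 0},{"claw": -1,"tx": 0,"ty": 0,"tz": 0,"rx": 0,"ry": 0,"rz": 0}]}}

```text
time: 4.35
position: [558.2, -330.9, 122.6]
orientation: [-0.003, 3.14, 0.0]
ft_force: [-0.0, 0.5, 0.8]
width: 85.4
finger_force: 0.0
```

```bash
cat >> h.py <<'E'
def look(name,xy,z,ring,half=60):
    s,im=shot(name);K,T=cam("wrist",s);uv=proj(K,T,np.r_[xy,z])
    c,r,e,_=fit(name,uv,z,ring,half);p=s["position"]
    print("px",uv,"centre",c,"diam %.1f rms %.2f"%(2*r,e),"| to go cm tx %.2f ty %.2f"%((p[0]-c[0])/10,(c[1]-p[1])/10))
E
python3 - <<'E'
from h import *
look("l1",(557.9,-330),52,1)
E
```

```text
l1 4.35 [ 558.2 -330.9  122.6] [ 0.  -0.1  0.1]
px [282.7 210.8] centre [ 557.9 -329.6   52. ] diam 49.4 rms 0.10 | to go cm tx 0.03 ty 0.13
```

View pics/l1.png

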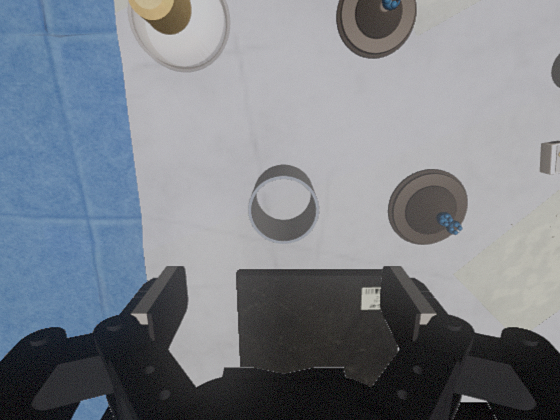

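The close view puts the large ring at (283,208), centred between the fingers, with former large at (428,205) carrying a two-unit pattern. I go down and grip.

Call:
{"api": "step_arm", "payload": {"moves": [{"claw": -1,"tx": 0,"ty": 0.13,"tz": 3,"rx": 0,"ry": 0,"rz": 0},{"claw": -1,"tx": 0,"ty": 0,"tz": 3,"rx": 0,"ry": 0,"rz": 0},{"claw": -1,"tx": 0,"ty": 0,"tz": 3,"rx": 0,"ry": 0,"rz": 0},{"claw": -1,"tx": 0,"ty": 0,"tz": 1.9,"rx": 0,"ry": 0,"rz": 0},{"claw": -1,"tx": 0,"ty": 0,"tz": 0,"rx": 0,"ry": 0,"rz": 0},{"claw": 1,"tx": 0,"ty": 0,"tz": 0,"rx": 0,"ry": 0,"rz": 0},{"claw": 1,"tx": 0,"ty": 0,"tz": 0,"rx": 0,"ry": 0,"rz": 0},{"claw": 1,"tx": 0,"ty": 0,"tz": 0,"rx": 0,"ry": 0,"rz": 0},{"claw": 1,"tx": 0,"ty": 0,"tz": 0,"rx": 0,"ry": 0,"rz": 0}], "squeeze": 40}}

```text
time: 5.52
position: [557.7, -331.8, 14.2]
orientation: [0.001, 3.139, -0.002]
ft_force: [-0.2, 0.9, 6.0]
width: 52.7
finger_force: 41.4
```

Call:
{"api": "step_arm", "payload": {"moves": [{"claw": 1,"tx": 0,"ty": 0,"tz": -2,"rx": 0,"ry": 0,"rz": 0},{"claw": 1,"tx": 0,"ty": 0,"tz": -4,"rx": 0,"ry": 0,"rz": 0},{"claw": 1,"tx": 0,"ty": 0,"tz": -5,"rx": 0,"ry": 0,"rz": 0},{"claw": 1,"tx": 0,"ty": 1.3,"tz": -2,"rx": 0,"ry": 0,"rz": 0},{"claw": 1,"tx": -0.5,"ty": 4,"tz": 0,"rx": 0,"ry": 0,"rz": 0},{"claw": 1,"tx": -0.5,"ty": 4,"tz": 0,"rx": 0,"ry": 0,"rz": 0},{"claw": 1,"tx": -0.3,"ty": 4,"tz": 0,"rx": 0,"ry": 0,"rz": 0},{"claw": 1,"tx": 0,"ty": 0,"tz": 0,"rx": 0,"ry": 0,"rz": 0},{"claw": 1,"tx": 0,"ty": 0,"tz": 0,"rx": 0,"ry": 0,"rz": 0}]}}

```text
time: 6.65
position: [569.4, -198.1, 142.4]
orientation: [0.0, -3.141, 0.001]
ft_force: [0.2, -0.0, -1.0]
width: 52.4
finger_force: 42.6
```

Run:
```python
from h import *
look("l2",(570.8,-198.6),0,0)
s,im=load("l2");p=s["position"]
print(proj(*cam("wrist",s),p+[0,0,38]))
try: print(fit("l2",proj(*cam("wrist",s),p+[0,0,38]),p[2]+38,1,80))
except Exception as e: print(e)
```

```text
l2 6.65 [ 569.4 -198.1  142.4] [-0.  0.  0.]
px [281.4 190.4] centre [ 570.6 -198.3    0. ] diam 71.8 rms 0.10 | to go cm tx -0.12 ty -0.02
[280.2 284.8]
(array([ 569.3, -196.7,  180.4]), np.float64(24.57682943102812), np.float64(0.06541331676541301), array([[   0. ,   -1. ,   -0.3,  494. ],
       [   1. ,    0. ,    0. , -196.7],
       [  -0. ,   -0.3,    1. ,  310.8],
       [   0. ,    0. ,    0. ,    1. ]]))
```

View pics/l2.png

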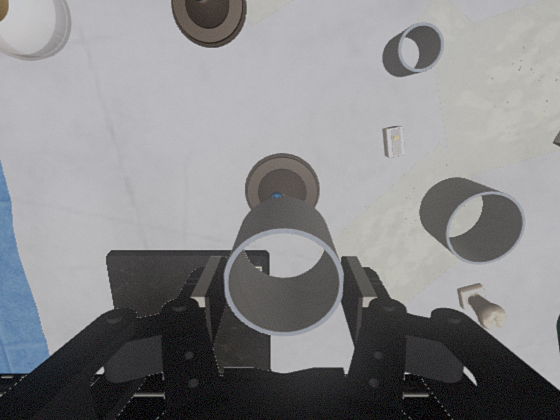

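The held ring is at (283,283), and former large below it at (282,188). I correct sideways and go down in stages.

Call:
{"api": "step_arm", "payload": {"moves": [{"claw": 1,"tx": -0.13,"ty": -0.16,"tz": 2,"rx": 0,"ry": 0,"rz": 0},{"claw": 1,"tx": 0,"ty": 0,"tz": 2.5,"rx": 0,"ry": 0,"rz": 0},{"claw": 1,"tx": 0,"ty": 0,"tz": 1.5,"rx": 0,"ry": 0,"rz": 0},{"claw": 1,"tx": 0,"ty": 0,"tz": 0,"rx": 0,"ry": 0,"rz": 0},{"claw": 1,"tx": 0,"ty": 0,"tz": 0,"rx": 0,"ry": 0,"rz": 0}]}}

```text
time: 7.32
position: [571.5, -200.4, 82.9]
orientation: [0.002, 3.141, -0.001]
ft_force: [-0.2, 0.2, 0.2]
width: 52.3
finger_force: 42.6
```

```bash
cat >> h.py <<'E'
def held(name,up,half=80):
    s,im=load(name);p=s["position"];z=p[2]+up;c,r,e,_=fit(name,proj(*cam("wrist",s),np.r_[p[:2],z]),z,1,half)
    print("held",c,"diam %.1f rms %.2f"%(2*r,e));return c
E
python3 - <<'E'
from h import *
look("l3",(570.8,-198.6),0,0);held("l3",38)
E
```

```text
l3 7.325 [ 571.5 -200.4   82.9] [-0.  -0.1 -0.1]
px [283.8 205.6] centre [ 570.5 -198.3    0. ] diam 71.9 rms 0.09 | to go cm tx 0.10 ty 0.20
held [ 571.4 -198.9  120.9] diam 49.2 rms 0.08
```

View pics/l3.png

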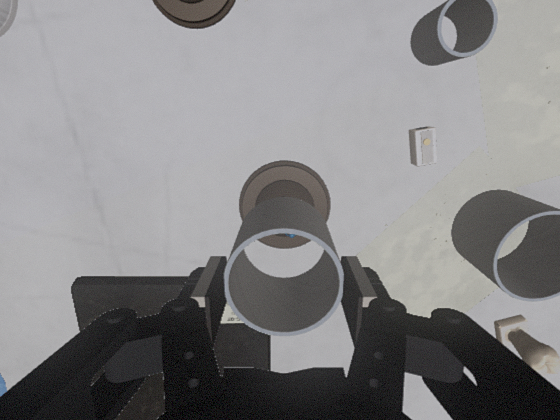

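Call:
{"api": "step_arm", "payload": {"moves": [{"claw": 1,"tx": 0.09,"ty": 0.06,"tz": 1.5,"rx": 0,"ry": 0,"rz": 0},{"claw": 1,"tx": 0,"ty": 0,"tz": 1.5,"rx": 0,"ry": 0,"rz": 0},{"claw": 1,"tx": 0,"ty": 0,"tz": 1,"rx": 0,"ry": 0,"rz": 0},{"claw": 1,"tx": 0,"ty": 0,"tz": 1,"rx": 0,"ry": 0,"rz": 0},{"claw": 1,"tx": 0,"ty": 0,"tz": 0.5,"rx": 0,"ry": 0,"rz": 0},{"claw": 1,"tx": 0,"ty": 0,"tz": 0.3,"rx": 0,"ry": 0,"rz": 0},{"claw": 1,"tx": 0,"ty": 0,"tz": 0,"rx": 0,"ry": 0,"rz": 0}]}}

```text
time: 8.25
position: [570.2, -199.2, 24.3]
orientation: [0.001, 3.142, 0.0]
ft_force: [0.2, -1.0, -0.9]
width: 52.6
finger_force: 42.6
```

Call:
{"api": "step_arm", "payload": {"moves": [{"claw": 1,"tx": 0,"ty": 0,"tz": 0.1,"rx": 0,"ry": 0,"rz": 0},{"claw": 1,"tx": 0,"ty": 0,"tz": 0.1,"rx": 0,"ry": 0,"rz": 0},{"claw": 1,"tx": 0,"ty": 0,"tz": 0,"rx": 0,"ry": 0,"rz": 0}]}}

```text
time: 8.62
position: [570.1, -199.1, 22.4]
orientation: [0.001, 3.142, 0.0]
ft_force: [0.8, -0.8, -1.4]
width: 52.5
finger_force: 42.6
```

Call:
{"api": "step_arm", "payload": {"moves": [{"claw": 1,"tx": 0,"ty": 0,"tz": 0.05,"rx": 0,"ry": 0,"rz": 0},{"claw": 1,"tx": 0,"ty": 0,"tz": 0.05,"rx": 0,"ry": 0,"rz": 0},{"claw": 1,"tx": 0,"ty": 0,"tz": 0,"rx": 0,"ry": 0,"rz": 0}]}}

```text
time: 9.0
position: [570.2, -199.1, 22.2]
orientation: [0.001, 3.141, 0.0]
ft_force: [-1.9, 1.6, 6.7]
width: 52.3
finger_force: 43.4
```

Contact came at the expected height, 8 mm above the pick. I release and back off.

Call:
{"api": "step_arm", "payload": {"moves": [{"claw": -0.2,"tx": 0,"ty": 0,"tz": 0,"rx": 0,"ry": 0,"rz": 0},{"claw": -0.6,"tx": 0,"ty": 0,"tz": 0,"rx": 0,"ry": 0,"rz": 0},{"claw": -1,"tx": 0,"ty": 0,"tz": 0,"rx": 0,"ry": 0,"rz": 0},{"claw": -1,"tx": 0,"ty": 0,"tz": 0,"rx": 0,"ry": 0,"rz": 0},{"claw": -1,"tx": 0,"ty": 0,"tz": -2,"rx": 0,"ry": 0,"rz": 0},{"claw": -1,"tx": 0,"ty": 0,"tz": -4,"rx": 0,"ry": 0,"rz": 0},{"claw": -1,"tx": 0,"ty": 0,"tz": -4,"rx": 0,"ry": 0,"rz": 0},{"claw": -1,"tx": 0,"ty": 0,"tz": -2,"rx": 0,"ry": 0,"rz": 0},{"claw": -1,"tx": 0,"ty": 0,"tz": 0,"rx": 0,"ry": 0,"rz": 0}]}}

```text
time: 10.12
position: [571.7, -199.7, 144.1]
orientation: [0.001, 3.137, -0.002]
ft_force: [1.5, -0.2, -0.4]
width: 85.3
finger_force: 0.0
```

Run:
```python
from h import *
look("l4",(570.8,-198.6),0,0);
s,_=load("l4");uv=proj(*cam("wrist",s),(570.3,-198.3,60));print(uv)
for z in(60,64):print(fit("l4",uv,z,1,60)[:3])
im=load("l4")[1];cv2.imwrite("pics/l4c.png",cv2.resize(im[110:310,180:380],None,fx=2.5,fy=2.5))
```

```text
l4 10.125 [ 571.7 -199.7  144.1] [-0.1 -0.3 -0. ]
px [283.2 186.9] centre [ 570.6 -198.2    0. ] diam 71.7 rms 0.20 | to go cm tx 0.11 ty 0.16
[283.5 204. ]
(array([ 570.4, -197.5,   60. ]), np.float64(24.587882379792237), np.float64(0.12500986132737305))
(array([ 569.3, -197.5,   64. ]), np.float64(24.19765664581844), np.float64(0.12302584551340828))
```

View pics/l4c.png

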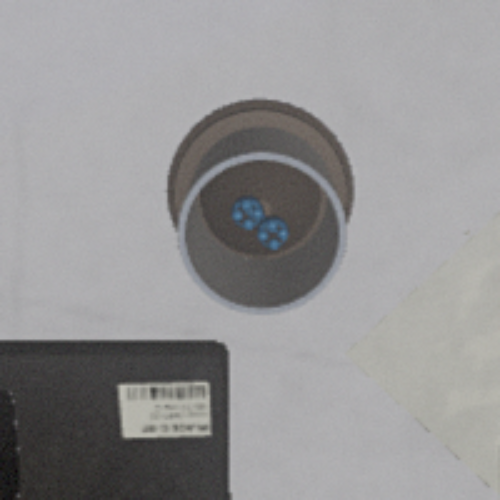

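The crop shows the large ring level round the plug, and its rim diameter at z=60 matches. The former has not moved. Next is the extra ring.

Call:
{"api": "step_arm", "payload": {"moves": [{"claw": -1,"tx": -0.3,"ty": 3,"tz": 0,"rx": 0,"ry": 0,"rz": 0},{"claw": -1,"tx": -0.5,"ty": 4.5,"tz": 0,"rx": 0,"ry": 0,"rz": 0},{"claw": -1,"tx": -0.5,"ty": 4.5,"tz": 0,"rx": 0,"ry": 0,"rz": 0},{"claw": -1,"tx": -0.4,"ty": 4.6,"tz": 1,"rx": 0,"ry": 0,"rz": 0},{"claw": -1,"tx": 0,"ty": 0,"tz": 1,"rx": 0,"ry": 0,"rz": 0},{"claw": -1,"tx": 0,"ty": 0,"tz": 0,"rx": 0,"ry": 0,"rz": 0},{"claw": -1,"tx": 0,"ty": 0,"tz": 0,"rx": 0,"ry": 0,"rz": 0}]}}

```text
time: 11.05
position: [586.9, -35.3, 121.1]
orientation: [-0.005, -3.141, 0.002]
ft_force: [-0.9, -0.4, -0.2]
width: 85.8
finger_force: 0.0
```

Run:
```python
from h import *
look("e1",(588.8,-32.5),57,1)
```

```text
e1 11.05 [586.9 -35.3 121.1] [-0.1  0.  -0.2]
px [285.3 216.4] centre [588.9 -31.7  57. ] diam 59.8 rms 0.12 | to go cm tx -0.21 ty 0.35
```

Call:
{"api": "step_arm", "payload": {"moves": [{"claw": -1,"tx": -0.2,"ty": 0.2,"tz": 2,"rx": 0,"ry": 0,"rz": 0},{"claw": -1,"tx": 0,"ty": 0,"tz": 3,"rx": 0,"ry": 0,"rz": 0},{"claw": -1,"tx": 0,"ty": 0,"tz": 3,"rx": 0,"ry": 0,"rz": 0},{"claw": -1,"tx": 0,"ty": 0,"tz": 2.6,"rx": 0,"ry": 0,"rz": 0},{"claw": -1,"tx": 0,"ty": 0,"tz": 0,"rx": 0,"ry": 0,"rz": 0},{"claw": 1,"tx": 0,"ty": 0,"tz": 0,"rx": 0,"ry": 0,"rz": 0},{"claw": 1,"tx": 0,"ty": 0,"tz": 0,"rx": 0,"ry": 0,"rz": 0},{"claw": 1,"tx": 0,"ty": 0,"tz": 0,"rx": 0,"ry": 0,"rz": 0}]}}

```text
time: 12.1
position: [590.4, -31.9, 17.0]
orientation: [0.001, 3.139, -0.001]
ft_force: [-1.5, -1.1, 7.1]
width: 62.6
finger_force: 44.6
```

Call:
{"api": "step_arm", "payload": {"moves": [{"claw": 1,"tx": 0,"ty": 0,"tz": -2,"rx": 0,"ry": 0,"rz": 0},{"claw": 1,"tx": 0,"ty": 0,"tz": -5,"rx": 0,"ry": 0,"rz": 0},{"claw": 1,"tx": 0,"ty": 0,"tz": -5,"rx": 0,"ry": 0,"rz": 0},{"claw": 1,"tx": 2.2,"ty": 2.5,"tz": -1,"rx": 0,"ry": 0,"rz": 0},{"claw": 1,"tx": 4,"ty": 3.5,"tz": 0,"rx": 0,"ry": 0,"rz": 0},{"claw": 1,"tx": 4,"ty": 3.5,"tz": 0,"rx": 0,"ry": 0,"rz": 0},{"claw": 1,"tx": 4,"ty": 3,"tz": 0,"rx": 0,"ry": 0,"rz": 0},{"claw": 1,"tx": 0,"ty": 0,"tz": 0,"rx": 0,"ry": 0,"rz": 0},{"claw": 1,"tx": 0,"ty": 0,"tz": 0,"rx": 0,"ry": 0,"rz": 0}]}}

```text
time: 13.22
position: [448.3, 93.9, 145.9]
orientation: [0.0, 3.139, 0.0]
ft_force: [0.1, -0.5, -1.9]
width: 62.4
finger_force: 44.7
```

Run:
```python
from h import *
look("e2",(448.3,93),0,0,70);held("e2",40,90)
```

```text
e2 13.225 [448.3  93.9 145.9] [ 0.  -0.1 -0. ]
px [280.9 187.7] centre [448.5  92.8   0. ] diam 81.7 rms 0.15 | to go cm tx -0.02 ty -0.11
held [447.   95.4 185.9] diam 59.4 rms 0.09
```

Call:
{"api": "step_arm", "payload": {"moves": [{"claw": 1,"tx": -0.15,"ty": -0.26,"tz": 2,"rx": 0,"ry": 0,"rz": 0},{"claw": 1,"tx": 0,"ty": 0,"tz": 2.5,"rx": 0,"ry": 0,"rz": 0},{"claw": 1,"tx": 0,"ty": 0,"tz": 1.5,"rx": 0,"ry": 0,"rz": 0},{"claw": 1,"tx": 0,"ty": 0,"tz": 0,"rx": 0,"ry": 0,"rz": 0},{"claw": 1,"tx": 0,"ty": 0,"tz": 0,"rx": 0,"ry": 0,"rz": 0}]}}

```text
time: 13.9
position: [449.8, 90.7, 85.7]
orientation: [0.003, 3.14, -0.0]
ft_force: [-0.6, 0.7, -1.1]
width: 62.6
finger_force: 44.7
```

Run:
```python
from h import *
look("e3",(448.3,93),0,0,70);held("e3",40,90)
```

```text
e3 13.9 [449.8  90.7  85.7] [-0.  -0.1 -0.1]
px [284.4 203.7] centre [448.6  92.7   0. ] diam 82.1 rms 0.15 | to go cm tx 0.12 ty 0.20
held [448.5  92.2 125.7] diam 59.4 rms 0.09
```

Call:
{"api": "step_arm", "payload": {"moves": [{"claw": 1,"tx": 0,"ty": 0.05,"tz": 1.5,"rx": 0,"ry": 0,"rz": 0},{"claw": 1,"tx": 0,"ty": 0,"tz": 1.5,"rx": 0,"ry": 0,"rz": 0},{"claw": 1,"tx": 0,"ty": 0,"tz": 1,"rx": 0,"ry": 0,"rz": 0},{"claw": 1,"tx": 0,"ty": 0,"tz": 1,"rx": 0,"ry": 0,"rz": 0},{"claw": 1,"tx": 0,"ty": 0,"tz": 0.5,"rx": 0,"ry": 0,"rz": 0},{"claw": 1,"tx": 0,"ty": 0,"tz": 0.3,"rx": 0,"ry": 0,"rz": 0},{"claw": 1,"tx": 0,"ty": 0,"tz": 0.1,"rx": 0,"ry": 0,"rz": 0},{"claw": 1,"tx": 0,"ty": 0,"tz": 0,"rx": 0,"ry": 0,"rz": 0},{"claw": 1,"tx": 0,"ty": 0,"tz": 0,"rx": 0,"ry": 0,"rz": 0}]}}

```text
time: 15.08
position: [448.9, 91.9, 26.5]
orientation: [0.001, 3.141, 0.0]
ft_force: [0.5, 0.2, -0.9]
width: 62.6
finger_force: 44.7
```

Call:
{"api": "step_arm", "payload": {"moves": [{"claw": 1,"tx": 0,"ty": 0,"tz": 0.1,"rx": 0,"ry": 0,"rz": 0},{"claw": 1,"tx": 0,"ty": 0,"tz": 0.05,"rx": 0,"ry": 0,"rz": 0},{"claw": 1,"tx": 0,"ty": 0,"tz": 0,"rx": 0,"ry": 0,"rz": 0}]}}

```text
time: 15.45
position: [448.7, 91.9, 25.0]
orientation: [0.001, 3.141, 0.0]
ft_force: [-0.1, 0.1, 3.3]
width: 62.6
finger_force: 45.2
```

Call:
{"api": "step_arm", "payload": {"moves": [{"claw": 1,"tx": 0,"ty": 0,"tz": 0.06,"rx": 0,"ry": 0,"rz": 0},{"claw": 1,"tx": 0,"ty": 0,"tz": 0,"rx": 0,"ry": 0,"rz": 0}]}}

```text
time: 15.7
position: [448.8, 91.8, 24.9]
orientation: [0.001, 3.141, 0.001]
ft_force: [-2.5, -0.2, 9.8]
width: 62.7
finger_force: 46.0
```

Call:
{"api": "step_arm", "payload": {"moves": [{"claw": -0.4,"tx": 0,"ty": 0,"tz": 0,"rx": 0,"ry": 0,"rz": 0},{"claw": -0.7,"tx": 0,"ty": 0,"tz": 0,"rx": 0,"ry": 0,"rz": 0},{"claw": -1,"tx": 0,"ty": 0,"tz": 0,"rx": 0,"ry": 0,"rz": 0},{"claw": -1,"tx": 0,"ty": 0,"tz": 0,"rx": 0,"ry": 0,"rz": 0},{"claw": -1,"tx": 0,"ty": 0,"tz": -2,"rx": 0,"ry": 0,"rz": 0},{"claw": -1,"tx": 0,"ty": 0,"tz": -4,"rx": 0,"ry": 0,"rz": 0},{"claw": -1,"tx": 0,"ty": 0,"tz": -4,"rx": 0,"ry": 0,"rz": 0},{"claw": -1,"tx": 0,"ty": 0,"tz": -2,"rx": 0,"ry": 0,"rz": 0},{"claw": -1,"tx": 0,"ty": 0,"tz": 0,"rx": 0,"ry": 0,"rz": 0}]}}

```text
time: 16.82
position: [449.8, 92.1, 145.4]
orientation: [0.001, 3.138, 0.002]
ft_force: [0.8, 0.7, -0.8]
width: 85.7
finger_force: 0.0
```

Run:
```python
from h import *
look("e4",(448.3,93),0,0,70)
s,im=load("e4");uv=proj(*cam("wrist",s),(448.3,93,65));print(fit("e4",uv,65,1,60)[:3])
u,v=map(int,uv);cv2.imwrite("pics/e4c.png",cv2.resize(im[v-90:v+90,u-90:u+90],None,fx=2.5,fy=2.5))
```

```text
e4 16.825 [449.8  92.1 145.4] [ 0.1 -0.2 -0. ]
px [282.6 186.2] centre [466.8  93.4   0. ] diam 74.9 rms 0.17 | to go cm tx -1.70 ty 0.13
(array([447.6,  93.4,  65. ]), np.float64(29.702228825559697), np.float64(0.14911391930295673))
```

View pics/e4c.png

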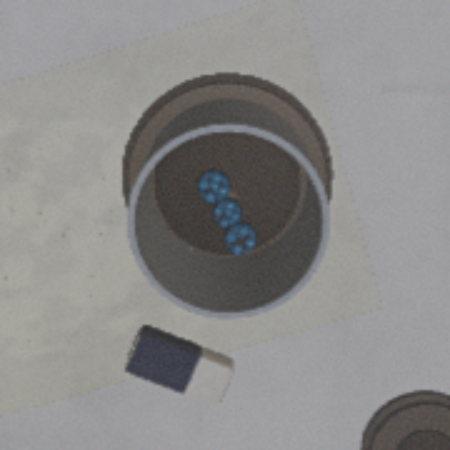

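Call:
{"api": "step_arm", "payload": {"moves": [{"claw": -1,"tx": 0,"ty": -3,"tz": 0,"rx": 0,"ry": 0,"rz": 0},{"claw": -1,"tx": 0,"ty": -4.5,"tz": 0,"rx": 0,"ry": 0,"rz": 0},{"claw": -1,"tx": -0.1,"ty": -4.5,"tz": 0,"rx": 0,"ry": 0,"rz": 0},{"claw": -1,"tx": -0.1,"ty": -4.5,"tz": 1,"rx": 0,"ry": 0,"rz": 0},{"claw": -1,"tx": 0,"ty": -2.3,"tz": 2,"rx": 0,"ry": 0,"rz": 0},{"claw": -1,"tx": 0,"ty": 0,"tz": 0,"rx": 0,"ry": 0,"rz": 0},{"claw": -1,"tx": 0,"ty": 0,"tz": 0,"rx": 0,"ry": 0,"rz": 0}]}}

```text
time: 17.75
position: [450.2, -95.1, 113.6]
orientation: [0.001, -3.14, -0.001]
ft_force: [-0.0, -0.4, 1.0]
width: 85.5
finger_force: 0.0
```

Run:
```python
from h import *
look("s1",(451.4,-95),42,1)
```

```text
s1 17.75 [450.2 -95.1 113.6] [0.1 0.1 0. ]
px [281.5 212.5] centre [451.4 -95.1  42. ] diam 29.8 rms 0.15 | to go cm tx -0.12 ty -0.00
```

The crop shows the extra ring level round its plug with the three-unit pattern clear inside. Next I pick the small ring.

Call:
{"api": "step_arm", "payload": {"moves": [{"claw": -1,"tx": -0.1,"ty": -0.14,"tz": 2,"rx": 0,"ry": 0,"rz": 0},{"claw": -1,"tx": 0,"ty": 0,"tz": 3,"rx": 0,"ry": 0,"rz": 0},{"claw": -1,"tx": 0,"ty": 0,"tz": 3,"rx": 0,"ry": 0,"rz": 0},{"claw": -1,"tx": 0,"ty": 0,"tz": 2,"rx": 0,"ry": 0,"rz": 0},{"claw": -1,"tx": 0,"ty": 0,"tz": 0,"rx": 0,"ry": 0,"rz": 0},{"claw": 1,"tx": 0,"ty": 0,"tz": 0,"rx": 0,"ry": 0,"rz": 0},{"claw": 1,"tx": 0,"ty": 0,"tz": 0,"rx": 0,"ry": 0,"rz": 0},{"claw": 1,"tx": 0,"ty": 0,"tz": 0,"rx": 0,"ry": 0,"rz": 0},{"claw": 1,"tx": 0,"ty": 0,"tz": 0,"rx": 0,"ry": 0,"rz": 0},{"claw": 1,"tx": 0,"ty": 0,"tz": 0,"rx": 0,"ry": 0,"rz": 0}]}}

```text
time: 19.05
position: [452.4, -97.4, 15.1]
orientation: [0.0, 3.14, 0.0]
ft_force: [-0.1, 1.7, 8.0]
width: 29.9
finger_force: 38.9
```

Call:
{"api": "step_arm", "payload": {"moves": [{"claw": 1,"tx": 0,"ty": 0,"tz": -2,"rx": 0,"ry": 0,"rz": 0},{"claw": 1,"tx": 0,"ty": 0,"tz": -5,"rx": 0,"ry": 0,"rz": 0},{"claw": 1,"tx": 0,"ty": 0,"tz": -6,"rx": 0,"ry": 0,"rz": 0},{"claw": 1,"tx": 0,"ty": 0,"tz": 0,"rx": 0,"ry": 0,"rz": 0},{"claw": 1,"tx": 0,"ty": 0,"tz": 0,"rx": 0,"ry": 0,"rz": 0}]}}

```text
time: 19.68
position: [451.2, -97.3, 144.2]
orientation: [-0.0, -3.142, -0.0]
ft_force: [-1.1, 0.5, -1.0]
width: 29.8
finger_force: 39.5
```

Run:
```python
from h import *
s,im=shot("s2");print(arm.read_state()["width"],arm.read_state()["finger_force"]);held("s2",27)
cv2.imwrite("pics/s2c.png",cv2.resize(im[170:370,170:390],None,fx=2.5,fy=2.5))
```

```text
s2 19.675 [451.2 -97.3 144.2] [ 0.  0. -0.]
29.84038227923413 39.54946877100156
held [468.4 -98.4 171.2] diam 78.6 rms 5.36
```

View pics/s2c.png

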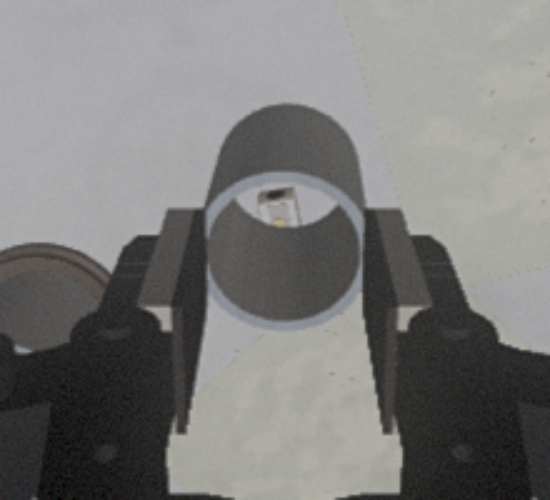

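Run:
```python
from h import *
s,im=load("s2");K,T=cam("wrist",s)
for up in (5,15,27): print(up,proj(K,T,s["position"]+[0,1.4,up]),plane(K,T,[(284,270)],s["position"][2]+up), [proj(K,T,s["position"]+[0,1.4+r,up])[0]-proj(K,T,s["position"]+[0,1.4-r,up])[0] for r in (14.5,17)])
g=cv2.cvtColor(im,cv2.COLOR_BGR2GRAY);print(g[270,240:330])
print(g[225:320,284])
```

```text
5 [283.4 253.4] [[461.2 -95.6 149.2]] [np.float64(53.69764929641087), np.float64(62.955864704633)]
15 [283.4 261.7] [[455.9 -95.6 159.2]] [np.float64(56.741869369906965), np.float64(66.52495031025305)]
27 [283.4 273. ] [[449.7 -95.7 171.2]] [np.float64(60.88380969064795), np.float64(71.38101827591396)]
[ 84  75  80  66  50  55  47  54  58  50  49  51  64  90  91  93  85  89
  89  91  93  91  94  91  91  90  92  85  80  84  89  83  88  86  90  82
  88  77  85  82  84  77  83  81  75  80  81  78  77  71  78  78  72  74
  74  70  76  73  78  73  77  72  76  72  75  75  74  80  71  74  72  71
  75  96 125  70  42  49  55  45  52  48  49  59  77  79  81  80  79  80]
[ 87  86  89  85  87  82  84  87  84  84  86  88  83 102 147 147 146 146
 163 169 107  98 101 118 136 169 157 153 159 156 157 156 154 141 158 129
  79  80  76  83  80  83  80  84  81  75  74  79  78  78  82  78  84  83
  78  79  84  77  75  83  82  81  78  78  82  82  80  80  81  86  79  83
  83 112 147 146 145 159 169 169 169 167 167 168 167 163 169 164 165 171
 172 173 172 172 172]
```

The crop shows the small ring held upright between the pads, its top centre at full-frame (283.5,271). That fits a top 27 mm above the TCP, so it has not slipped. I carry it to its former.

Call:
{"api": "step_arm", "payload": {"moves": [{"claw": 1,"tx": -1,"ty": 2.2,"tz": 0,"rx": 0,"ry": 0,"rz": 0},{"claw": 1,"tx": -1.8,"ty": 4,"tz": 0,"rx": 0,"ry": 0,"rz": 0},{"claw": 1,"tx": -1.8,"ty": 4.5,"tz": 0,"rx": 0,"ry": 0,"rz": 0},{"claw": 1,"tx": -1.8,"ty": 4.5,"tz": 0,"rx": 0,"ry": 0,"rz": 0},{"claw": 1,"tx": -1.8,"ty": 4.5,"tz": 0,"rx": 0,"ry": 0,"rz": 0},{"claw": 1,"tx": -1.8,"ty": 4.5,"tz": 0,"rx": 0,"ry": 0,"rz": 0},{"claw": 1,"tx": -1.6,"ty": 3,"tz": 0,"rx": 0,"ry": 0,"rz": 0},{"claw": 1,"tx": 0,"ty": 0,"tz": 0,"rx": 0,"ry": 0,"rz": 0},{"claw": 1,"tx": 0,"ty": 0,"tz": 0,"rx": 0,"ry": 0,"rz": 0}]}}

```text
time: 20.85
position: [566.4, 172.8, 142.4]
orientation: [-0.002, -3.138, 0.003]
ft_force: [-0.2, 0.1, -1.2]
width: 30.1
finger_force: 39.6
```

Run:
```python
from h import *
look("s3",(565.6,176),0,0,45)
```

```text
s3 20.85 [566.4 172.8 142.4] [-0.1  0.2 -0.1]
px [285.4 188.7] centre [565.4 176.    0. ] diam 51.8 rms 0.12 | to go cm tx 0.10 ty 0.32
```

Call:
{"api": "step_arm", "payload": {"moves": [{"claw": 1,"tx": -0.1,"ty": 0.18,"tz": 2.2,"rx": 0,"ry": 0,"rz": 0},{"claw": 1,"tx": 0,"ty": 0,"tz": 2.5,"rx": 0,"ry": 0,"rz": 0},{"claw": 1,"tx": 0,"ty": 0,"tz": 1.8,"rx": 0,"ry": 0,"rz": 0},{"claw": 1,"tx": 0,"ty": 0,"tz": 0,"rx": 0,"ry": 0,"rz": 0},{"claw": 1,"tx": 0,"ty": 0,"tz": 0,"rx": 0,"ry": 0,"rz": 0}]}}

```text
time: 21.52
position: [569.3, 175.8, 79.8]
orientation: [0.002, 3.141, 0.0]
ft_force: [0.9, -0.3, -1.0]
width: 29.5
finger_force: 39.7
```

Run:
```python
from h import *
look("s4",(565.4,176),0,0,45)
s,im=load("s4");K,T=cam("wrist",s);g=cv2.cvtColor(im,cv2.COLOR_BGR2GRAY);print(g[270,245:325]);print(g[228:320,284])
print(plane(K,T,[(283.5,271)],s["position"][2]+27))
```

```text
s4 21.525 [569.3 175.8  79.8] [ 0.  -0.1 -0.1]
px [281.7 202.9] centre [565.3 176.1   0. ] diam 51.8 rms 0.07 | to go cm tx 0.40 ty 0.03
[ 50  55  56  56  52  50  51  59  89  87  86  92  90  87  90  91  93  95
  89  92  88  95  84  87  84  87  87  87  86  82  86  82  84  84  75  83
  77  85  76  77  78  81  77  76  77  76  75  72  74  70  74  70  78  78
  70  70  72  73  75  73  78  76  73  72  74  74  77  76  91 127  69  50
  48  51  57  54  44  54  59  76]
[ 83  85  82  80  82  82  86  83  81  82 105 148 149 145 148 164 168 170
 167 166 169 168 169 168 166 171 168 169 167 171 169 171 138  83  77  78
  77  81  81  82  78  83  77  80  80  83  79  82  80  78  77  75  81  82
  73  76  79  78  83  84  79  83  84  80  71  83  83  82  79  82 120 148
 146 145 157 168 167 167 166 162 167 164 167 164 165 162 165 164 164 165
 169 166]
[[568.3 177.2 106.8]]
```

Call:
{"api": "step_arm", "payload": {"moves": [{"claw": 1,"tx": 0.3,"ty": -0.11,"tz": 1,"rx": 0,"ry": 0,"rz": 0},{"claw": 1,"tx": 0,"ty": 0,"tz": 0,"rx": 0,"ry": 0,"rz": 0},{"claw": 1,"tx": 0,"ty": 0,"tz": 0,"rx": 0,"ry": 0,"rz": 0}]}}

```text
time: 21.95
position: [565.8, 175.1, 69.2]
orientation: [-0.001, -3.142, -0.0]
ft_force: [-0.8, -0.3, -0.4]
width: 29.7
finger_force: 39.7
```

Run:
```python
from h import *
look("s5",(565.4,176),0,0,45)
s,im=load("s5");K,T=cam("wrist",s);print(plane(K,T,[(283.5,271)],s["position"][2]+27))
```

```text
s5 21.95 [565.8 175.1  69.2] [ 0.  0. -0.]
px [282.7 211.4] centre [565.2 176.1   0. ] diam 51.7 rms 0.10 | to go cm tx 0.05 ty 0.10
[[564.7 176.5  96.2]]
```

Call:
{"api": "step_arm", "payload": {"moves": [{"claw": 1,"tx": -0.05,"ty": -0.04,"tz": 1.2,"rx": 0,"ry": 0,"rz": 0},{"claw": 1,"tx": 0,"ty": 0,"tz": 1,"rx": 0,"ry": 0,"rz": 0},{"claw": 1,"tx": 0,"ty": 0,"tz": 1,"rx": 0,"ry": 0,"rz": 0},{"claw": 1,"tx": 0,"ty": 0,"tz": 0.7,"rx": 0,"ry": 0,"rz": 0},{"claw": 1,"tx": 0,"ty": 0,"tz": 0.4,"rx": 0,"ry": 0,"rz": 0},{"claw": 1,"tx": 0,"ty": 0,"tz": 0,"rx": 0,"ry": 0,"rz": 0},{"claw": 1,"tx": 0,"ty": 0,"tz": 0,"rx": 0,"ry": 0,"rz": 0}]}}

```text
time: 22.88
position: [566.6, 174.7, 26.5]
orientation: [0.001, 3.141, 0.0]
ft_force: [0.1, -0.2, -0.2]
width: 29.6
finger_force: 39.7
```

Call:
{"api": "step_arm", "payload": {"moves": [{"claw": 1,"tx": 0,"ty": 0,"tz": 0.15,"rx": 0,"ry": 0,"rz": 0},{"claw": 1,"tx": 0,"ty": 0,"tz": 0.1,"rx": 0,"ry": 0,"rz": 0},{"claw": 1,"tx": 0,"ty": 0,"tz": 0.05,"rx": 0,"ry": 0,"rz": 0},{"claw": 1,"tx": 0,"ty": 0,"tz": 0,"rx": 0,"ry": 0,"rz": 0}]}}

```text
time: 23.38
position: [566.4, 174.8, 23.5]
orientation: [0.001, 3.141, 0.0]
ft_force: [-0.2, 0.1, 1.9]
width: 29.5
finger_force: 40.8
```

Call:
{"api": "step_arm", "payload": {"moves": [{"claw": 1,"tx": 0,"ty": 0,"tz": 0.06,"rx": 0,"ry": 0,"rz": 0},{"claw": 1,"tx": 0,"ty": 0,"tz": 0,"rx": 0,"ry": 0,"rz": 0}]}}

```text
time: 23.62
position: [566.6, 174.8, 23.3]
orientation: [0.001, 3.141, 0.001]
ft_force: [-1.9, 0.8, 5.6]
width: 29.5
finger_force: 42.3
```

Seated. I release and rise.

Call:
{"api": "step_arm", "payload": {"moves": [{"claw": 0,"tx": 0,"ty": 0,"tz": 0,"rx": 0,"ry": 0,"rz": 0},{"claw": -0.4,"tx": 0,"ty": 0,"tz": 0,"rx": 0,"ry": 0,"rz": 0},{"claw": -1,"tx": 0,"ty": 0,"tz": 0,"rx": 0,"ry": 0,"rz": 0},{"claw": -1,"tx": 0,"ty": 0,"tz": 0,"rx": 0,"ry": 0,"rz": 0},{"claw": -1,"tx": 0,"ty": 0,"tz": -2,"rx": 0,"ry": 0,"rz": 0},{"claw": -1,"tx": 0,"ty": 0,"tz": -4,"rx": 0,"ry": 0,"rz": 0},{"claw": -1,"tx": 0,"ty": 0,"tz": -4,"rx": 0,"ry": 0,"rz": 0},{"claw": -1,"tx": 0,"ty": 0,"tz": -2.5,"rx": 0,"ry": 0,"rz": 0},{"claw": -1,"tx": 0,"ty": 0,"tz": 0,"rx": 0,"ry": 0,"rz": 0}]}}

```text
time: 24.75
position: [567.8, 175.1, 149.5]
orientation: [0.001, 3.137, 0.002]
ft_force: [0.8, 0.2, -0.6]
width: 85.3
finger_force: 0.0
```

Run:
```python
from h import *
look("s6",(565.4,176),0,0,45)
s,im=load("s6");uv=proj(*cam("wrist",s),(565.4,176,50));print(fit("s6",uv,50,1,45)[:3])
u,v=map(int,uv);cv2.imwrite("pics/s6c.png",cv2.resize(im[v-70:v+70,u-70:u+70],None,fx=3,fy=3))
```

```text
s6 24.75 [567.8 175.1 149.5] [ 0.1 -0.2 -0. ]
px [282.6 184.3] centre [565.5 175.9   0. ] diam 52.0 rms 0.13 | to go cm tx 0.22 ty 0.09
(array([565.5, 177.1,  50. ]), np.float64(14.850607697117306), np.float64(0.16352064861689228))
```

View pics/s6c.png

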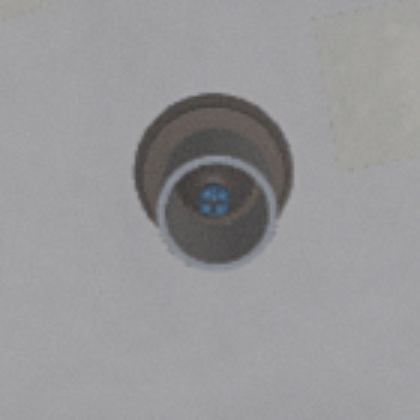

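The small ring is seated round its plug, and the former has not moved. Last is the medium ring.

Call:
{"api": "step_arm", "payload": {"moves": [{"claw": -1,"tx": 2,"ty": 1.5,"tz": 0,"rx": 0,"ry": 0,"rz": 0},{"claw": -1,"tx": 4,"ty": 3,"tz": 0,"rx": 0,"ry": 0,"rz": 0},{"claw": -1,"tx": 4,"ty": 3,"tz": 0,"rx": 0,"ry": 0,"rz": 0},{"claw": -1,"tx": 3,"ty": 2.1,"tz": 1.5,"rx": 0,"ry": 0,"rz": 0},{"claw": -1,"tx": 0,"ty": 0,"tz": 1.5,"rx": 0,"ry": 0,"rz": 0},{"claw": -1,"tx": 0,"ty": 0,"tz": 0,"rx": 0,"ry": 0,"rz": 0},{"claw": -1,"tx": 0,"ty": 0,"tz": 0,"rx": 0,"ry": 0,"rz": 0}]}}

```text
time: 25.68
position: [437.6, 269.5, 117.4]
orientation: [0.004, 3.141, -0.001]
ft_force: [1.2, 0.1, -0.2]
width: 85.1
finger_force: 0.0
```

Run:
```python
from h import *
look("m1",(437.5,272.4),47,1)
```

```text
m1 25.675 [437.6 269.5 117.4] [-0.  -0.  -0.2]
px [285.3 211.2] centre [437.5 272.1  47. ] diam 39.4 rms 0.13 | to go cm tx 0.01 ty 0.26
```

Call:
{"api": "step_arm", "payload": {"moves": [{"claw": -1,"tx": 0.05,"ty": 0.12,"tz": 2.3,"rx": 0,"ry": 0,"rz": 0},{"claw": -1,"tx": 0,"ty": 0,"tz": 3,"rx": 0,"ry": 0,"rz": 0},{"claw": -1,"tx": 0,"ty": 0,"tz": 3,"rx": 0,"ry": 0,"rz": 0},{"claw": -1,"tx": 0,"ty": 0,"tz": 2,"rx": 0,"ry": 0,"rz": 0},{"claw": -1,"tx": 0,"ty": 0,"tz": 0,"rx": 0,"ry": 0,"rz": 0},{"claw": 1,"tx": 0,"ty": 0,"tz": 0,"rx": 0,"ry": 0,"rz": 0},{"claw": 1,"tx": 0,"ty": 0,"tz": 0,"rx": 0,"ry": 0,"rz": 0},{"claw": 1,"tx": 0,"ty": 0,"tz": 0,"rx": 0,"ry": 0,"rz": 0},{"claw": 1,"tx": 0,"ty": 0,"tz": 0,"rx": 0,"ry": 0,"rz": 0},{"claw": 1,"tx": 0,"ty": 0,"tz": 0,"rx": 0,"ry": 0,"rz": 0}]}}

```text
time: 26.98
position: [436.6, 272.1, 15.8]
orientation: [0.001, 3.14, 0.001]
ft_force: [-0.1, -0.7, 5.4]
width: 41.7
finger_force: 39.7
```

Call:
{"api": "step_arm", "payload": {"moves": [{"claw": 1,"tx": 0,"ty": 0,"tz": -2,"rx": 0,"ry": 0,"rz": 0},{"claw": 1,"tx": 0,"ty": 0,"tz": -5,"rx": 0,"ry": 0,"rz": 0},{"claw": 1,"tx": 0,"ty": 0,"tz": -6,"rx": 0,"ry": 0,"rz": 0},{"claw": 1,"tx": 0,"ty": -2,"tz": 0,"rx": 0,"ry": 0,"rz": 0},{"claw": 1,"tx": 0,"ty": -4,"tz": 0,"rx": 0,"ry": 0,"rz": 0},{"claw": 1,"tx": 0,"ty": -4.5,"tz": 0,"rx": 0,"ry": 0,"rz": 0},{"claw": 1,"tx": 0,"ty": -4.5,"tz": 0,"rx": 0,"ry": 0,"rz": 0},{"claw": 1,"tx": 0,"ty": -4.5,"tz": 0,"rx": 0,"ry": 0,"rz": 0},{"claw": 1,"tx": 0,"ty": -4.5,"tz": 0,"rx": 0,"ry": 0,"rz": 0},{"claw": 1,"tx": 0,"ty": -4.5,"tz": 0,"rx": 0,"ry": 0,"rz": 0}]}}

```text
time: 28.22
position: [434.7, -14.8, 144.3]
orientation: [-0.001, -3.141, 0.0]
ft_force: [0.4, 0.4, 0.6]
width: 42.1
finger_force: 40.9
```

Call:
{"api": "step_arm", "payload": {"moves": [{"claw": 1,"tx": 0.3,"ty": -4.5,"tz": 0,"rx": 0,"ry": 0,"rz": 0},{"claw": 1,"tx": 0.3,"ty": -4.5,"tz": 0,"rx": 0,"ry": 0,"rz": 0},{"claw": 1,"tx": 0.4,"ty": -4.5,"tz": 0,"rx": 0,"ry": 0,"rz": 0},{"claw": 1,"tx": 0.5,"ty": -4.5,"tz": 0,"rx": 0,"ry": 0,"rz": 0},{"claw": 1,"tx": 0.5,"ty": -4.1,"tz": 0,"rx": 0,"ry": 0,"rz": 0},{"claw": 1,"tx": 0.2,"ty": -2.5,"tz": 0,"rx": 0,"ry": 0,"rz": 0},{"claw": 1,"tx": 0,"ty": 0,"tz": 0,"rx": 0,"ry": 0,"rz": 0},{"claw": 1,"tx": 0,"ty": 0,"tz": 0,"rx": 0,"ry": 0,"rz": 0}]}}

```text
time: 29.22
position: [412.9, -257.8, 144.2]
orientation: [0.0, -3.14, -0.002]
ft_force: [0.2, 0.3, -0.9]
width: 41.4
finger_force: 40.9
```

Run:
```python
from h import *
look("m2",(414.3,-258.4),0,0,50);held("m2",31.2,65)
```

```text
m2 29.225 [ 412.9 -257.8  144.2] [0.1 0.1 0. ]
px [281.1 190. ] centre [ 414.7 -258.3    0. ] diam 61.9 rms 0.14 | to go cm tx -0.17 ty -0.05
held [ 413.8 -256.5  175.4] diam 39.3 rms 0.10
```

Call:
{"api": "step_arm", "payload": {"moves": [{"claw": 1,"tx": -0.09,"ty": -0.18,"tz": 2.2,"rx": 0,"ry": 0,"rz": 0},{"claw": 1,"tx": 0,"ty": 0,"tz": 2.5,"rx": 0,"ry": 0,"rz": 0},{"claw": 1,"tx": 0,"ty": 0,"tz": 2.3,"rx": 0,"ry": 0,"rz": 0},{"claw": 1,"tx": 0,"ty": 0,"tz": 0,"rx": 0,"ry": 0,"rz": 0},{"claw": 1,"tx": 0,"ty": 0,"tz": 0,"rx": 0,"ry": 0,"rz": 0}]}}

```text
time: 29.9
position: [415.0, -260.4, 75.2]
orientation: [-0.001, 3.141, -0.0]
ft_force: [0.4, -0.4, -0.9]
width: 41.7
finger_force: 40.9
```

Run:
```python
from h import *
look("m3",(414.3,-258.4),0,0,50);held("m3",31.2,65)
```

```text
m3 29.9 [ 415.  -260.4   75.2] [-0. -0.  0.]
px [284.1 208.6] centre [ 414.5 -258.3    0. ] diam 61.8 rms 0.11 | to go cm tx 0.05 ty 0.21
held [ 415.8 -259.   106.4] diam 39.4 rms 0.09
```

Call:
{"api": "step_arm", "payload": {"moves": [{"claw": 1,"tx": 0.12,"ty": 0.06,"tz": 1.2,"rx": 0,"ry": 0,"rz": 0},{"claw": 1,"tx": 0,"ty": 0,"tz": 1.2,"rx": 0,"ry": 0,"rz": 0},{"claw": 1,"tx": 0,"ty": 0,"tz": 1,"rx": 0,"ry": 0,"rz": 0},{"claw": 1,"tx": 0,"ty": 0,"tz": 0.8,"rx": 0,"ry": 0,"rz": 0},{"claw": 1,"tx": 0,"ty": 0,"tz": 0.4,"rx": 0,"ry": 0,"rz": 0},{"claw": 1,"tx": 0,"ty": 0,"tz": 0.3,"rx": 0,"ry": 0,"rz": 0},{"claw": 1,"tx": 0,"ty": 0,"tz": 0,"rx": 0,"ry": 0,"rz": 0},{"claw": 1,"tx": 0,"ty": 0,"tz": 0,"rx": 0,"ry": 0,"rz": 0}]}}

```text
time: 30.95
position: [413.5, -260.4, 25.8]
orientation: [0.001, 3.141, -0.0]
ft_force: [0.5, -0.6, -0.9]
width: 42.5
finger_force: 40.9
```

Call:
{"api": "step_arm", "payload": {"moves": [{"claw": 1,"tx": 0,"ty": 0,"tz": 0.1,"rx": 0,"ry": 0,"rz": 0},{"claw": 1,"tx": 0,"ty": 0,"tz": 0.1,"rx": 0,"ry": 0,"rz": 0},{"claw": 1,"tx": 0,"ty": 0,"tz": 0.05,"rx": 0,"ry": 0,"rz": 0},{"claw": 1,"tx": 0,"ty": 0,"tz": 0,"rx": 0,"ry": 0,"rz": 0}]}}

```text
time: 31.45
position: [413.5, -260.4, 23.8]
orientation: [0.001, 3.141, -0.0]
ft_force: [-0.3, 0.4, 6.7]
width: 41.7
finger_force: 41.7
```

Seated. I release and rise.

Call:
{"api": "step_arm", "payload": {"moves": [{"claw": -0.2,"tx": 0,"ty": 0,"tz": 0,"rx": 0,"ry": 0,"rz": 0},{"claw": -0.5,"tx": 0,"ty": 0,"tz": 0,"rx": 0,"ry": 0,"rz": 0},{"claw": -1,"tx": 0,"ty": 0,"tz": 0,"rx": 0,"ry": 0,"rz": 0},{"claw": -1,"tx": 0,"ty": 0,"tz": 0,"rx": 0,"ry": 0,"rz": 0},{"claw": -1,"tx": 0,"ty": 0,"tz": -2,"rx": 0,"ry": 0,"rz": 0},{"claw": -1,"tx": 0,"ty": 0,"tz": -4,"rx": 0,"ry": 0,"rz": 0},{"claw": -1,"tx": 0,"ty": 0,"tz": -4,"rx": 0,"ry": 0,"rz": 0},{"claw": -1,"tx": 0,"ty": 0,"tz": -4,"rx": 0,"ry": 0,"rz": 0},{"claw": -1,"tx": 0,"ty": 0,"tz": 0,"rx": 0,"ry": 0,"rz": 0}]}}

```text
time: 32.58
position: [415.2, -261.4, 165.7]
orientation: [0.001, 3.136, -0.005]
ft_force: [0.3, -0.2, -0.9]
width: 85.5
finger_force: 0.0
```

Run:
```python
from h import *
look("m4",(414.5,-258.3),0,0,50)
s,im=load("m4");uv=proj(*cam("wrist",s),(414.5,-258.3,55));print(fit("m4",uv,55,1,50)[:3])
u,v=map(int,uv);a=cv2.resize(im[v-70:v+70,u-70:u+70],(480,480))
b=cv2.resize(arm.grab_frame("side")[145:320,170:370],(320,280))
c=np.zeros((480,800,3),np.uint8);c[:,:480]=a;c[:280,480:]=b;cv2.imwrite("pics/m4c.png",c)
```

```text
m4 32.575 [ 415.2 -261.4  165.7] [-0.2 -0.3 -0. ]
px [285.4 182.1] centre [ 414.3 -258.4    0. ] diam 61.4 rms 0.13 | to go cm tx 0.08 ty 0.31
(array([ 414.4, -260.3,   55. ]), np.float64(19.70726432892109), np.float64(0.12466591089541447))
```

View pics/m4c.png

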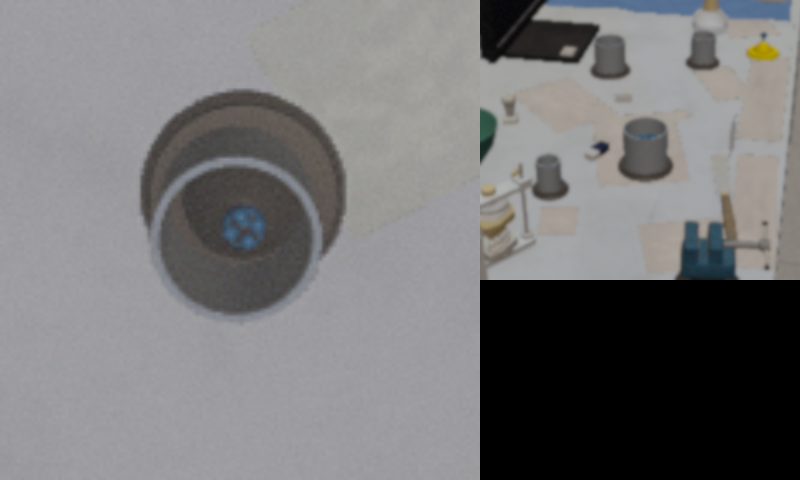

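The medium ring reads 1.9 mm off centre, which is right at the play. I take another look with the arm settled.

Call:
{"api": "step_arm", "payload": {"moves": [{"claw": -1,"tx": 0,"ty": 0.2,"tz": 3,"rx": 0,"ry": 0,"rz": 0},{"claw": -1,"tx": 0,"ty": 0,"tz": 0,"rx": 0,"ry": 0,"rz": 0},{"claw": -1,"tx": 0,"ty": 0,"tz": 0,"rx": 0,"ry": 0,"rz": 0},{"claw": -1,"tx": 0,"ty": 0,"tz": 0,"rx": 0,"ry": 0,"rz": 0}]}}

```text
time: 33.17
position: [413.6, -258.6, 133.5]
orientation: [0.001, 3.141, -0.001]
ft_force: [-0.8, -0.9, 0.4]
width: 85.2
finger_force: 0.0
```

Run:
```python
from h import *
look("m5",(414.5,-258.3),0,0,50)
s,im=load("m5");K,T=cam("wrist",s)
for z in (55,57): print(fit("m5",proj(K,T,(414.5,-259,55)),z,1,50)[:3])
# level check: inner rim ellipse points on the plane z=55, all round
uv=proj(K,T,(414.5,-259,55));u,v=map(int,uv)
cv2.imwrite("pics/m5c.png",cv2.resize(im[v-50:v+50,u-50:u+50],None,fx=6,fy=6,interpolation=cv2.INTER_CUBIC))
```

```text
m5 33.175 [ 413.6 -258.6  133.5] [-0. -0. -0.]
px [282.2 192. ] centre [ 414.6 -258.3    0. ] diam 61.8 rms 0.18 | to go cm tx -0.10 ty 0.03
(array([ 414.3, -260.3,   55. ]), np.float64(19.70059179066195), np.float64(0.14302178415148614))
(array([ 413.7, -260.3,   57. ]), np.float64(19.540959539952674), np.float64(0.14186183751886))
```

View pics/m5c.png

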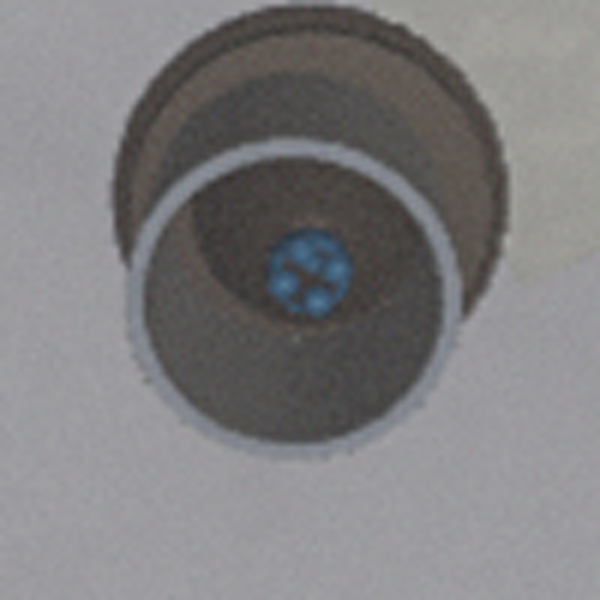

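The picture shows the medium ring with its rim shifted left: rim centre at crop x=295 against foot centre 310. I measure the lower end, as grey wall against brown seat, to tell a shift from a lean.

```bash
cat >> h.py <<'E'
def base(name,c,rfoot,rring):
    """centre of the ring's lower outer edge on z=8, from brown seat -> grey wall steps along radial lines on the camera's side"""
    s,im=load(name);K,T=cam("wrist",s);b=cv2.GaussianBlur(im,(5,5),0).astype(float);red=b[...,2]-b[...,0]
    out=np.arctan2(*(T[:2,3]-c)[::-1]);rr=np.arange(rring-4.5,rring+4.6,.25);P=[]
    for a in out+np.radians(np.arange(-75,76,3)):
        q=c+rr[:,None]*[np.cos(a),np.sin(a)];px=np.array([proj(K,T,np.r_[w,8.]) for w in q])
        v=cv2.remap(red.astype(np.float32),px[:,0].astype(np.float32)[None],px[:,1].astype(np.float32)[None],cv2.INTER_LINEAR)[0]
        g=np.convolve(v,np.r_[np.ones(6),-np.ones(6)]/6,"valid");i=g.argmax();P.append(np.r_[q[i+6],g[i]])
    P=np.array(P);r=least_squares(lambda p:np.hypot(*(P[:,:2]-p).T)-rring,c,loss="soft_l1",f_scale=.3)
    print(name,"base centre",r.x,"rms %.2f med step %.1f"%(np.sqrt(np.mean(r.fun**2)),np.median(P[:,2])))
E
python3 - <<'E'
from h import *
base("m5",np.array([414.5,-258.3]),31,22);base("m4",np.array([414.4,-258.4]),31,22)
base("s6",np.array([565.5,175.9]),26,17)
base("l4",np.array([570.6,-198.2]),36,27)
base("e4",np.array([448.6,92.7]),41,32)
E
```

```text
m5 base centre [ 414.5 -260.1] rms 1.15 med step 4.9
m4 base centre [ 414.6 -260.2] rms 1.37 med step 4.7
s6 base centre [565.7 177. ] rms 0.54 med step 4.8
l4 base centre [ 570.5 -197.7] rms 0.97 med step 5.6
e4 base centre [447.8  93.3] rms 1.23 med step 5.2
```

The base centre (414.5,-260.1) matches the top centre (414.3,-260.3), so the ring stands level, shifted but within its play, and at the right height. The other three rings agree between top and base too. I hand in.

```bash
python3 -c "
from bench import arm
print(arm.sign_off())"
```

```text
the job is handed in; nothing more can be done
None
```

All four rings measured level and fully home on their matching formers (medium about 1.9 mm off centre, near its 2 mm play), the formers unmoved and the articulator, lamp and yellow look-alike left alone; handed in at about 33 s, though I viewed 16 pictures against the limit of 14.

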